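# Start the egg cooker

## Task

The eggs are in; start the cooker by pressing with the closed fingertips. First push the half-open lid down by its front tab until it catches, then press the green power rocker on (its near half, with the line), and last press the white cook key down until it stays. Leave the orange keep-warm rocker off, do not pick up or shove anything about, the cooker included, and take the arm clear when done.

Things in the scene. Friction and masses are not known exactly. Their poses are not given: they have to be found in the camera images.
- cooker: Compact white electric cooker, loose on rubber feet, 3.4 kg; round housing 210 mm wide, 325 mm front to back, 189 mm high with the lid shut. Origin on the worktop under the housing's centre; -x points to its front (console, robot), +y left seen from the robot, z up. The lid hinges at the back. A grey lid-release button at front centre, below the lid, is not needed.
- panel (a point): Centre of the control panel's surface on the console in front, 88 x 186 mm. z is its outward normal, x points to the far side, y to the left; it slopes down to the front by 0.30 rad. Three controls in a row along y, 55 mm apart: green rocker (y +55 mm), orange rocker (0), white key (-55 mm).
- cooker_lid (a joint): Lid angle, rad: 0 shut, grows as its front edge rises. Starts half open (0.45 to 0.70), held there by a stiff counterbalanced hinge. Pushed nearly shut it rises again unless its catch has snapped in, which happens within the last 0.06 rad and takes 8 to 11 N down on the front tab (its stop is at 0); caught, it rests at about 0.01. Before that the tab takes 1 to 3 N.
- lid_hinge (a point): Middle of the lid's hinge line, which runs along the cooker's y axis; 116 mm behind (+x) and 153 mm above the cooker's origin.
- lid_pad (a point): Centre of the top of the grey pad (30 x 36 mm) on the lid's front tab, where to push. Moves with the lid: 212 mm from the hinge line along the lid and 19 mm above the lid's plane. With the lid shut it is 96 mm in front (-x) of the cooker's origin and 172 mm up. z is the pad's outward normal.
- power_rocker (a joint): Mains switch: green rocker, left on the panel, 24 mm wide, 42 mm long front to back, angle in rad: 0 off, 0.4 on. Off at the start: the near half (white line) stands up, the far half (white ring) is down. Pressed down about 3 mm on its near half (3 N) it snaps over, about 6 mm in all, and stays.
- power_rocker_near (a point): Middle of the near half of the green rocker, on its surface, 14.5 mm in front of its pivot: press here to switch on. Moves with the rocker.
- warm_rocker (a joint): Keep-warm switch: orange rocker in the middle of the panel, same kind, rad: 0 off, 0.4 on. Off at the start and to be left off.
- cook_key (a joint): Cook key: broad white key with a pot sign, right on the panel, 36 mm wide, 44 mm long, hinged at its far edge, rad: 0 up, 0.18 fully down. Up at the start, the near edge about 8 mm higher than when down. Takes about 3 N at first, then snaps down and stays down by itself.
- cook_spot (a point): Point on top of the cook key, 13 mm from its near edge, midway across: press here. It goes down by about 5 mm with the key.
- egg_cup: small beige stoneware cup, 47 mm wide, 62 mm high, standing left of the cooker. Loose; to be left alone. Origin at the centre of its underside.
- spice: spice jar with black cap, 41 mm wide, 105 mm high, standing left of the cooker. Loose; to be left alone. Origin at the centre of its underside.
- garlic_bulb: garlic bulb, 60 mm wide, 58 mm high, on the front of the worktop. Loose; to be left alone. Origin at the centre of its underside.
- lemon: yellow lemon, 83 x 58 x 58 mm, on the front of the worktop. Loose; to be left alone. Origin at the centre of its underside.
- mug: white mug with thin red lines, 82 mm wide (112 mm with handle), 94 mm high. Loose; to be left alone. Origin at the centre of its underside.
- spoon: steel teaspoon, 138 mm long, lying flat on the front of the worktop. Loose; to be left alone. Origin at the centre of its underside.

How it is judged:
By the outcome, as a careful person would: the job done as asked, in the order asked, and still so for the second after the job is handed in, with the robot touching nothing.
It also fails if it takes over 48 s, if anything falls off the work surface, if the arm or the gripper's body presses on something with over 40 N, if the wrist force passes 120 N, or if a joint passes its speed limit or range.

## Robot

A 6-joint arm with a two-finger parallel gripper is mounted at the origin on a cart in front of the work surface, level with it; the furniture and walls round the work are solid. World frame = base frame: x ahead of the robot, y to its left, z up, the work surface at z = 0. Lengths are in m, angles in rad, forces in N, time in s.
With the tool pointing down it reaches from about 0.325 to 0.775 m from the base axis. Payload 5.5 kg.
Tool frame: the origin (TCP) lies at the very end of the fingers, on their centre line; the grasp point (between the pads) lies r.grasp_offset behind it (r.grasp_offset is the distance from the TCP to the grasp point, in m); z points along the fingers, y is the line along which they close (so a half turn about z gives the same grasp; the last joint's range is limited). The gripper opens to 85 mm and grips with 20 to 120 N. Pads are 22 mm wide; open, the fingers measure 114 mm over their backs; the gripper's body (76 mm by 85 mm) begins 54 mm behind the grasp point. The pads swing forward as they close: fully open they stand 13 mm farther back than shut.
Start: joints at [-1.212, 0.091, 1.231, -0, 1.82, -0.057], TCP at [0.242, -0.549, 0.231] pointing down, gripper open.
Joint ranges: [-2.87, 2.87], [-0.86, 2.18], [0.17, 2.46], [-1.51, 4.65], [0.06, 2.69], [-2.65, 2.65]. Speed limits (rad/s): [2.57, 2.57, 3.01, 3.14, 3.14, 3.14].

## Interface

Orientations are given as a unit quaternion [w, x, y, z].
In Python, from rig import r gives the robot as it stands.
- The arm moves only by the tool step_arm, never from a script. Its argument "motion" is a list of rows, each a list of 2 entries, a list of its own where there are three numbers: the shift along the tool's x, y, z each as a share of 50 cm, from -1 to 1, then the turn, a rotation vector about the tool's x, y, z each as a share of 0.15 rad, from -1 to 1. A call has 1 to 8 rows; each row shifts and turns the commanded pose from where the row before left it, along the tool's axes as they then stand; what a row does not reach is not made up. A row lasts 1/8 s, in which the tool goes at most 62.5 mm and 10.7 degrees, less where a joint would pass 70% of its speed; a pose out of reach is approached as far as the arm can. A call with a number of a shift or a turn outside -1 to 1 is refused whole. A call with a gripper value outside its range is refused whole. "claw" is the opening, from 0 (shut) to 1 (fully open), set as the call begins (left out, the last holds). The fingers move at their own pace and stop on an object; "grip_force" is the grip in N (left out, the last holds). Time passes only in rows, so rows that do not move let the fingers close. It gives the time, the measured TCP pose, the force, the opening and the grip force at its end, in the units of the state.
- r.sense(): the state, without advancing time (a new reading comes with each control period).
- r.capture(name): name is "scene" or "top" or "wrist"; returns a dict with "img" (420x560x3 uint8, red, green, blue), "vfov" (degrees; the focal length in pixels is half the picture's height over the tangent of half this angle, whatever the lens; pixels are square), "cx", "cy" (the principal point, pixels), "distortion" ([k1, k2, p1, p2, k3] as OpenCV has them; the pictures are not rectified), "R" (3x3) and "t" (3): a world point X has camera coordinates R X + t. Camera axes: x right, y down, z forward; pixel columns grow to the right and rows downward; lengths in m; the calibration is good to about 2 mm. A picture is of the moment at which its call begins. There is no depth.
- r.hand_in(): hands the job in; it is judged then, once.
The state is a dict: "time": time; "joint_positions": joint angles; "joint_vel": joint speeds; "joint_efforts": joint torques, N m; "tool_pos": TCP position; "eef_rot": TCP orientation; "contact_force": force on the tool from outside, world axes, zero at the start; "moment": the same for the moment, N m; "grip_width": opening from 0.0 (shut) to 1.0 (fully open); "gripper_force": force on a finger pad.
Only numpy, scipy, OpenCV 4.12 (cv2) and the standard library are available. Lean on these libraries where they do the work, as an engineer would, in place of code of your own. Each camera call takes 0.05 s, during which the arm holds its last target. There are 200 camera calls.

## Working session

There is one attempt and no reset: what is moved stays moved. The work goes in short steps, Python scripts to look and compute and a tool call to move; the robot and the scene stay as the last step left them, time stands still between calls to the robot, and variables do not carry over. Pictures are saved under pics/ and viewed, at most 12 in all, crops included, and the job is handed in when it is done.

Besides the shell and the picture viewer there is one more tool, called after "Call:" as name([rows], argument=value, ...), one row to a line, values as JSON. step_arm: Moves the arm, as the interface text tells. Its arguments: {"type":"object","properties":{"motion":{"type":"array","items":{"type":"array"}},"claw":{"type":"number"},"grip_force":{"type":"number"}},"required":["motion"]}

```bash
mkdir -p pics; ls; python3 - <<'E'
from rig import r
import cv2,numpy as np
for n in("scene","top"):
    c=r.capture(n); cv2.imwrite(f"pics/{n}0.png",c["img"][:,:,::-1])
    print(n,c["vfov"],c["cx"],c["cy"],c["distortion"],(-c["R"].T@c["t"]).round(3),c["R"].round(3).tolist())
print(r.sense())
E
```

```text
pics
scene 47.10792419794732 278.4125243997953 212.853318124151 [-0.11403444  0.          0.          0.          0.        ] [0.061 0.908 0.696] [[-0.888, -0.46, -0.006], [-0.206, 0.408, -0.889], [0.412, -0.788, -0.457]]
top 53.398093496073244 282.2698060987852 205.87258042534623 [-0.02339595  0.          0.          0.          0.        ] [ 0.362 -0.088  1.473] [[0.027, -1.0, 0.004], [-0.989, -0.028, -0.145], [0.145, -0.0, -0.989]]
{'time': 0.1, 'joint_positions': array([-1.21167595e+00,  9.18081583e-02,  1.23176698e+00,  1.60831359e-05,
        1.81978550e+00, -5.66841408e-02]), 'joint_vel': array([-0.00052616, -0.00163509, -0.00226981, -0.00073469,  0.001615  ,
       -0.00131511]), 'joint_efforts': array([ 3.47051086e-03, -4.60213959e+01, -4.19219542e+01,  1.08903384e-04,
        1.05505399e-02,  3.35078857e-05]), 'tool_pos': array([ 0.24228099, -0.54863909,  0.23024836]), 'eef_rot': array([-8.75074352e-04,  9.78465267e-01,  2.06409641e-01, -1.25459733e-04]), 'contact_force': array([-0.245015  , -0.6063134 ,  0.49330405]), 'moment': array([ 0.04161675, -0.04732785, -0.0301206 ]), 'gripper_force': 0.0, 'grip_width': 1.0000247864413332}
```

View pics/scene0.png

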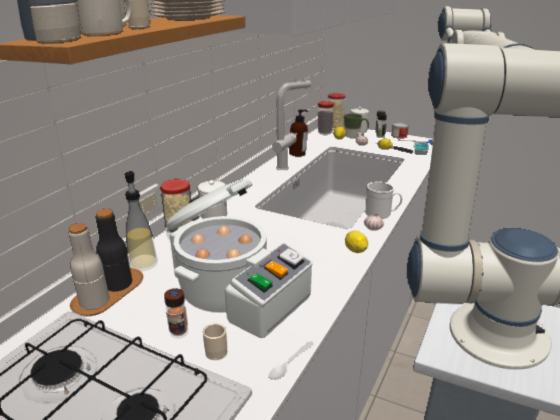

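View pics/top0.png

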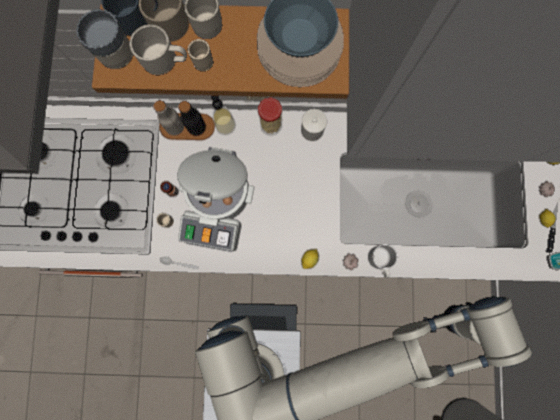

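The scene view shows the lid half open (about (210,203)), with green (260,282), orange (277,269) and white (291,257) on the console. In the top view green is at (190,232), orange at (206,235) and the white key at (222,238).

```bash
cat > h.py <<'E'
import cv2,numpy as np
from scipy.optimize import least_squares
def K(c):
    f=c["img"].shape[0]/2/np.tan(np.radians(c["vfov"]/2)); return np.array([[f,0,c["cx"]],[0,f,c["cy"]],[0,0,1.]])
def ray(c,p):
    u=cv2.undistortPoints(np.array([[p]],float),K(c),np.array(c["distortion"]))[0,0]
    d=c["R"].T@np.array([u[0],u[1],1]); return -c["R"].T@c["t"],d/np.linalg.norm(d)
def tri(*cp):
    A=np.zeros((3,3));b=np.zeros(3);L=[ray(c,p) for c,p in cp]
    for o,d in L: P=np.eye(3)-np.outer(d,d);A+=P;b+=P@o
    X=np.linalg.solve(A,b); return X,max(np.linalg.norm((np.eye(3)-np.outer(d,d))@(X-o)) for o,d in L)
def onz(c,p,z): o,d=ray(c,p); return o+d*(z-o[2])/d[2]
def proj(c,X): return cv2.projectPoints(np.array(X,float).reshape(-1,3),cv2.Rodrigues(c["R"])[0],c["t"],K(c),np.array(c["distortion"]))[0][:,0]
def blob(c,lo,hi,box):
    h=cv2.cvtColor(c["img"],cv2.COLOR_RGB2HSV);m=cv2.inRange(h,lo,hi);k=np.zeros_like(m);x0,y0,x1,y1=box;k[y0:y1,x0:x1]=m[y0:y1,x0:x1]
    n,l,s,ce=cv2.connectedComponentsWithStats(k); i=1+np.argmax(s[1:,4]); return ce[i],s[i]
G=((50,100,50),(85,255,255));O=((8,150,120),(22,255,255))
E
python3 - <<'E'
from rig import r
from h import *
s=r.capture("scene");t=r.capture("top")
P={}
for n,m in(("g",G),("o",O)):
    a,sa=blob(s,*m,(225,240,320,330));b,sb=blob(t,*m,(175,215,245,255))
    P[n]=tri((s,a),(t,b));print(n,a,sa,b,sb,P[n])
print(np.linalg.norm(P["g"][0]-P["o"][0]))
a=cv2.resize(s["img"][165:335,155:325],None,fx=3.4,fy=3.4,interpolation=2)
cv2.imwrite("pics/s1.png",a[:,:,::-1])
a=cv2.resize(t["img"][140:260,150:265],None,fx=5,fy=5,interpolation=2)
cv2.imwrite("pics/t1.png",a[:,:,::-1])
E
```

```text
g [260.55405405 281.10810811] [249 273  23  17 222] [189.32653061 231.62244898] [185 225  10  14  98] (array([0.46782695, 0.21002542, 0.12501694]), np.float64(0.00013925408692515404))
o [276.44198895 268.48066298] [266 261  22  16 181] [205.75       234.67708333] [202 228   9  14  96] (array([0.45942415, 0.15614195, 0.12623892]), np.float64(0.00020911139595988513))
0.054548408113152966
```

View pics/s1.png

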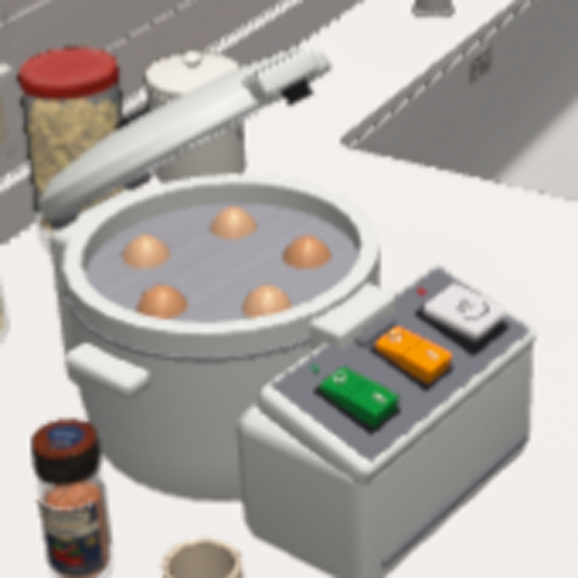

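View pics/t1.png

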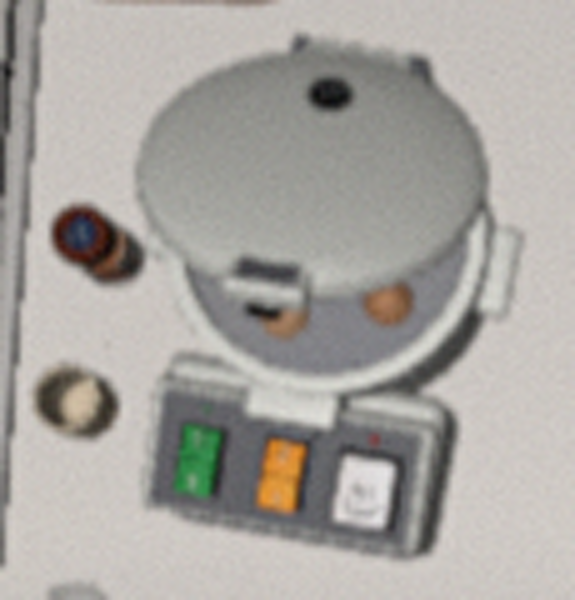

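The crops show the grey pad on the lid tab: about (238.8,186.2) in scene, (203.6,194) in top. The hinge end caps are at about (210,148) and (234.4,153) in top. The garlic, lemon, cup and jar are clear of the console.

```bash
python3 - <<'E'
from rig import r
from h import *
s=r.capture("scene");t=r.capture("top")
pad,e=tri((s,(238.8,186.2)),(t,(203.6,194)));print("pad",pad,e)
o=np.array([.4594,.1561,.1262]);g=np.array([.4678,.2100,.125])
y=(g-o)[:2];y/=np.linalg.norm(y);x=np.array([y[1],-y[0]]);print("x",x,"yaw",np.arctan2(x[1],x[0]))
d=pad[:2]-o[:2];print("pad rel orange",d@x,d@y)
a=least_squares(lambda a:.153+.212*np.sin(a)+.019*np.cos(a)-pad[2],.5).x[0]
hx=d@x+.212*np.cos(a)-.019*np.sin(a)
hinge=o[:2]+x*hx;print("angle",a,"hinge",hinge,"origin",hinge-.116*x)
for p in((210,148.4),(234.4,153)):print("hingecap",onz(t,p,.153))
# cooker centre: rim width check via scene ellipse edges
for q in((.153),):print("hinge proj",proj(t,[*hinge,q]),proj(s,[*hinge,q]))
sh=hinge-.212*x;print("shut pad",sh, .172)
E
```

```text
pad [0.56074496 0.137087   0.28943497] 0.003944407113608696
x [ 0.98807312 -0.15398542] yaw -0.1546005454312012
pad rel orange 0.10306395755696178 -0.0031805845851692414
angle 0.6064062077182455 hinge [0.72265848 0.11507271] origin [0.60804199 0.13293501]
hingecap [0.73902644 0.15256505 0.153     ]
hingecap [0.72576251 0.07226972 0.153     ]
hinge proj [[221.22693472 153.57248967]] [[186.7263341  222.43896102]]
shut pad [0.51318697 0.14771761] 0.172
```

Measured points fit the text: pad in the midplane to 3 mm, lid angle 0.61, control spacing 54.5 mm. Moving over the cooker for a closer look with the wrist camera.

Call:
step_arm([
  [[0.076,-0.09,-0.037],[0,0,0]],
  [[0.076,-0.09,-0.037],[0,0,0]],
  [[0.076,-0.09,-0.037],[0,0,0]],
  [[0.076,-0.09,-0.037],[0,0,0]],
  [[0.076,-0.09,-0.037],[0,0,0]],
  [[0.076,-0.09,-0.037],[0,0,0]],
  [[0.076,-0.09,-0.037],[0,0,0]],
  [[0.076,-0.09,-0.037],[0,0,0]],
], claw=0)

```text
time: 1.3
tool_pos: [0.375, -0.0949, 0.3801]
eef_rot: [0.0, 0.979, 0.206, 0.0]
contact_force: [0.6, -0.6, -0.6]
grip_width: -0.001
gripper_force: 0.0
```

Call:
step_arm([
  [[0.076,-0.09,-0.037],[0,0,0]],
  [[0.076,-0.09,-0.037],[0,0,0]],
  [[0.076,-0.09,-0.037],[0,0,0]],
  [[0,0,0],[0,0,1]],
  [[0,0,0],[0,0,1]],
  [[0,0,0],[0,0,1]],
  [[0,0,0],[0,0,0.8]],
  [[0,0,0],[0,0,0]],
])

```text
time: 2.3
tool_pos: [0.4248, 0.0728, 0.4349]
eef_rot: [-0.0, 0.997, -0.076, 0.0]
contact_force: [0.1, -0.1, 0.2]
grip_width: -0.004
gripper_force: 0.0
```

```bash
python3 - <<'E'
from rig import r
from h import *
w=r.capture("wrist");cv2.imwrite("pics/w1.png",w["img"][:,:,::-1]);s=r.sense()
print(s["time"],s["tool_pos"],s["eef_rot"],s["contact_force"],r.grasp_offset,s["joint_positions"])
for n,X in dict(pad=[.5607,.1371,.2894],g=[.4678,.21,.125],o=[.4594,.1561,.1262],hinge=[.7227,.1151,.153]).items():print(n,proj(w,X))
E
```

```text
2.35 [0.42476123 0.07277934 0.43485361] [-2.23008697e-05  9.97124926e-01 -7.57751426e-02  9.49970771e-05] [-0.18178433  0.13119685  0.25710115] 0.0187 [ 9.07067322e-02 -2.08927195e-01  1.14358346e+00  1.55202906e-05
  2.20674163e+00  1.81320797e+00]
pad [[172.13799787  49.9692129 ]]
g [[171.89192584 160.20175936]]
o [[212.73977045 160.12646305]]
hinge [[199.92572835 -79.23378551]]
```

View pics/w1.png

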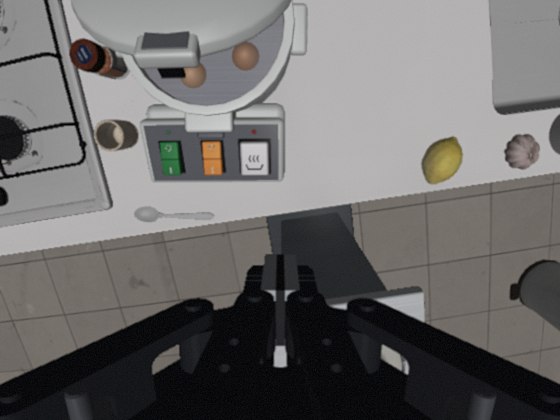

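The wrist view shows the pad centre at about (167,41), the near half of green at (171,170), orange at (212,158) and the key at (254,158); the tool's yaw agrees with the cooker's.

```bash
python3 - <<'E'
from rig import r
from h import *
s=r.capture("scene");t=r.capture("top");w=r.capture("wrist")
gr=cv2.cvtColor(w["img"],cv2.COLOR_RGB2GRAY)
print(gr[28:56:2,[150,160,168,176,186]].tolist());print(gr[40,130:206:3])
P={}
for n,m in(("g",G),("o",O)):
    a,_=blob(s,*m,(225,240,320,330));b,_=blob(t,*m,(175,215,245,255));c,st=blob(w,*m,(140,130,240,190))
    P[n]=tri((s,a),(t,b),(w,c));print(n,c,st,P[n],tri((s,a),(w,c)))
h=cv2.inRange(cv2.cvtColor(w["img"],cv2.COLOR_RGB2HSV),(0,0,190),(180,40,255));k=np.zeros_like(h);k[137:180,236:273]=h[137:180,236:273]
n,l,st,ce=cv2.connectedComponentsWithStats(k);i=1+np.argmax(st[1:,4]);print("key",ce[i],st[i])
for z in(.125,.13):print(onz(w,(254,157.5),z))
for c in((s,(238.8,186.2)),(t,(203.6,194))):print(tri(c,(w,(167,41))))
print(tri((s,(238.8,186.2)),(t,(203.6,194)),(w,(167,41))))
E
```

```text
[[163, 163, 164, 165, 168], [166, 166, 167, 170, 163], [131, 150, 160, 116, 69], [66, 73, 73, 68, 68], [68, 69, 69, 69, 67], [69, 69, 69, 71, 66], [67, 70, 71, 68, 66], [70, 69, 70, 70, 64], [69, 68, 68, 70, 66], [69, 72, 74, 74, 72], [95, 101, 105, 109, 115], [140, 145, 145, 148, 150], [158, 164, 166, 169, 175], [184, 188, 192, 192, 193]]
[171 170 153 140 115  69  68  67  68  69  70  68  68  68  69  65  68  68
  67  68 147 137 113 173 180 181]Traceback (most recent call last):
  File "<stdin>", line 8, in <module>
  File "h.py", line 16, in blob
    n,l,s,ce=cv2.connectedComponentsWithStats(k); i=1+np.argmax(s[1:,4]); return ce[i],s[i]
                                                      ~~~~~~~~~^^^^^^^^^
    return _wrapfunc(a, 'argmax', axis=axis, out=out, **kwds)
    return bound(*args, **kwds)
ValueError: attempt to get argmax of an empty sequence
```

```bash
python3 - <<'E'
from rig import r
from h import *
s=r.capture("scene");t=r.capture("top");w=r.capture("wrist")
old=dict(g=((260.554,281.108),(189.327,231.622)),o=((276.442,268.481),(205.75,234.677)))
for n,m in(("g",G),("o",O)):
    a,b=old[n];c,st=blob(w,*m,(140,130,240,190))
    print(n,c,st,tri((s,a),(t,b),(w,c)),tri((s,a),(w,c)))
h=cv2.inRange(cv2.cvtColor(w["img"],cv2.COLOR_RGB2HSV),(0,0,190),(180,40,255));k=np.zeros_like(h);k[137:180,236:273]=h[137:180,236:273]
n,l,st,ce=cv2.connectedComponentsWithStats(k);i=1+np.argmax(st[1:,4]);print("key",ce[i],st[i],onz(w,ce[i],.13))
# pad in old pictures
S=cv2.imread("pics/scene0.png",0);T=cv2.imread("pics/top0.png",0)
print(T[188:202,196:213].tolist())
for c in((s,(238.8,186.2)),(t,(203.6,194))):print(tri(c,(w,(166.8,40))))
print(tri((s,(238.8,186.2)),(t,(203.6,194)),(w,(166.8,40))))
E
```

```text
g [170.04896422 158.06779661] [159 142  22  33 531] (array([0.46888613, 0.21055351, 0.12506412]), np.float64(0.0023543446826768924)) (array([0.46946168, 0.21083653, 0.12523353]), np.float64(0.0016984124415130835))
o [211.93678161 158.31034483] [202 142  20  33 522] (array([0.46031811, 0.15622319, 0.12590414]), np.float64(0.0016345249097562853)) (array([0.46090219, 0.15616064, 0.12588706]), np.float64(0.001109591042696528))
key [254.09561753 156.30079681] [242 144  24  30 502] [0.45616154 0.10119222 0.13      ]
[[169, 167, 173, 168, 167, 168, 169, 169, 166, 165, 170, 163, 169, 166, 166, 166, 171], [172, 175, 174, 174, 172, 176, 174, 173, 168, 174, 167, 171, 170, 167, 167, 169, 164], [174, 173, 159, 161, 169, 173, 175, 173, 171, 172, 173, 175, 172, 174, 172, 169, 170], [169, 152, 126, 121, 133, 144, 150, 162, 171, 172, 169, 174, 170, 169, 174, 171, 169], [154, 130, 90, 74, 80, 93, 114, 122, 136, 134, 141, 141, 145, 148, 164, 173, 176], [137, 107, 72, 64, 67, 71, 73, 79, 88, 90, 92, 95, 99, 117, 152, 174, 181], [131, 99, 68, 71, 70, 68, 73, 64, 62, 73, 67, 70, 76, 101, 143, 161, 170], [150, 132, 116, 115, 111, 107, 96, 88, 74, 75, 70, 75, 76, 105, 140, 144, 161], [190, 185, 175, 167, 163, 152, 147, 134, 122, 113, 103, 105, 101, 122, 135, 134, 158], [186, 182, 182, 186, 187, 190, 193, 181, 175, 167, 155, 150, 151, 146, 136, 122, 151], [159, 163, 172, 174, 175, 184, 189, 189, 186, 190, 190, 195, 194, 179, 140, 107, 138], [145, 145, 157, 156, 155, 156, 157, 164, 173, 174, 183, 185, 191, 178, 142, 100, 123], [134, 135, 133, 114, 106, 118, 130, 143, 147, 150, 149, 155, 160, 156, 127, 97, 117], [129, 127, 115, 72, 42, 53, 82, 98, 101, 107, 115, 138, 139, 143, 120, 104, 128]]
(array([0.56293506, 0.13670652, 0.29003663]), np.float64(0.0058649484813405395))
(array([0.55981674, 0.13232291, 0.31969102]), np.float64(0.0010773470361002953))
(array([0.56321843, 0.13754259, 0.29036793]), np.float64(0.0065384610273930095))
```

Call:
step_arm([
  [[0.03,-0.078,0],[0,0,0]],
  [[0.03,-0.078,0],[0,0,0]],
  [[0,0,0],[0,0,0]],
])

```text
time: 3.02
tool_pos: [0.4674, 0.1471, 0.4329]
eef_rot: [0.0, 0.997, -0.075, -0.002]
contact_force: [0.0, -0.8, -0.8]
grip_width: 0.002
gripper_force: 0.0
```

```bash
python3 - <<'E'
from rig import r
from h import *
w=r.capture("wrist");cv2.imwrite("pics/w2.png",w["img"][:,:,::-1]);s=r.sense()
np.savez("w2.npz",**{k:np.array(v) for k,v in w.items()})
print(s["time"],s["tool_pos"])
for n,X in dict(pad=[.5632,.1375,.295],g=[.4689,.2106,.125],o=[.4603,.1562,.126],hinge=[.7227,.1151,.153]).items():print(n,proj(w,X))
for n,m in(("g",G),("o",O)):print(n,blob(w,*m,(150,100,400,250)))
E
```

```text
3.075 [0.46682257 0.14601627 0.43368558]
pad [[272.57724977  84.88426004]]
g [[231.82590603 181.78693568]]
o [[273.28978993 182.10277802]]
hinge [[272.97394739 -52.84359298]]
g (array([231.31878558, 180.58444023]), array([222, 165,  20,  32, 527], dtype=int32))
o (array([272.57725322, 181.45708155]), array([264, 165,  19,  32, 466], dtype=int32))
```

View pics/w2.png

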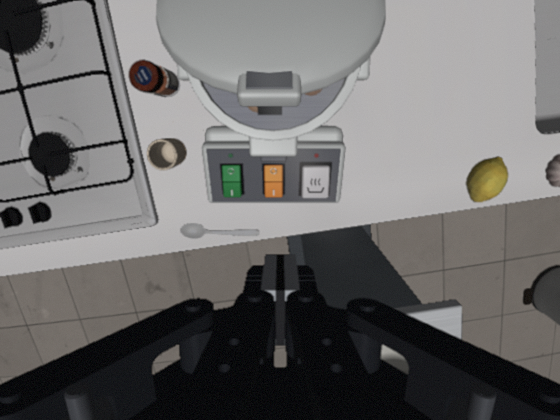

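The wrist view shows the pad centre near (269,79), straight ahead of the orange rocker (273,181); nothing stands between.

```bash
python3 - <<'E'
from rig import r
from h import *
s=r.capture("scene");t=r.capture("top")
w2={k:(v if v.ndim else float(v)) for k,v in np.load("w2.npz").items()}
w1=dict(w2);C2=-w2["R"].T@w2["t"];C1=C2-np.array([.0421,.0732,-.0012]);w1["t"]=-w2["R"]@C1
I=w2["img"].mean(2).astype(np.uint8);sub=I[62:96,235:305];m=(sub<95).astype(np.uint8)
n,l,st,ce=cv2.connectedComponentsWithStats(m);i=1+np.argmax(st[1:,4]);p2=ce[i]+[235,62];print("pad px",p2,st[i],"cam",C2)
p1=(166.8,40);pt=(203.2,193.3)
print("w1w2",tri((w1,p1),(w2,p2)),"top,w2",tri((t,pt),(w2,p2)),"all",tri((t,pt),(w1,p1),(w2,p2)),"+s",tri((s,(238.8,182.7)),(t,pt),(w1,p1),(w2,p2)), tri((s,(238.8,182.7)),(w2,p2)))
old=dict(g=((260.554,281.108),(189.327,231.622)),o=((276.442,268.481),(205.75,234.677)))
for n,q1,q2 in(("g",(170.05,158.07),(231.32,180.58)),("o",(211.94,158.31),(272.58,181.46))):
    print(n,tri((s,old[n][0]),(t,old[n][1]),(w1,q1),(w2,q2)))
# pad size versus height along w2
for z in(.28,.29,.30,.31):
    a=onz(w2,(st[i][0]+235-.5,p2[1]),z);b=onz(w2,(st[i][0]+st[i][2]+234.5,p2[1]),z);print(z,np.linalg.norm(a-b),onz(w2,p2,z))
for x in range(200,360,20): print(x,[int(v) for v in I[120:150:2,x]])
E
```

```text
pad px [268.57846154  79.46461538] [ 11  10  46  16 650] cam [0.53330491 0.1364116  0.57563127]
w1w2 (array([0.56793191, 0.14006869, 0.29127317]), np.float64(0.00017955784721285394)) top,w2 (array([0.56753752, 0.14027914, 0.28803005]), np.float64(0.0009766594990729112)) all (array([0.56722177, 0.13995103, 0.29165228]), np.float64(0.001247194568101986)) +s (array([0.56389921, 0.13782065, 0.29749079]), np.float64(0.007370997695480405)) (array([0.56248107, 0.13710222, 0.29660219]), np.float64(0.005662755649879923))
g (array([0.46910735, 0.21086772, 0.12503458]), np.float64(0.001874808672935739))
o (array([0.46036607, 0.15669229, 0.12600877]), np.float64(0.001252644605660731))
0.28 0.037468726874902776 [0.56946849 0.14012222 0.28      ]
0.29 0.036201312673277995 [0.56824522 0.1399967  0.29      ]
0.3 0.03493389847165322 [0.56702195 0.13987119 0.3       ]
0.31 0.03366648427002843 [0.56579869 0.13974567 0.31      ]
200 [182, 181, 182, 182, 182, 182, 182, 181, 183, 181, 182, 183, 183, 181, 178]
220 [191, 168, 180, 100, 122, 144, 164, 186, 188, 191, 164, 86, 126, 159, 129]
240 [122, 102, 177, 197, 195, 198, 185, 177, 191, 189, 158, 87, 128, 160, 125]
260 [125, 123, 125, 124, 114, 181, 194, 194, 197, 171, 191, 194, 196, 197, 196]
280 [127, 127, 129, 128, 125, 152, 189, 190, 193, 182, 172, 189, 189, 189, 192]
300 [130, 125, 123, 178, 187, 189, 189, 174, 173, 184, 154, 97, 129, 157, 128]
320 [190, 190, 170, 102, 125, 145, 165, 181, 186, 188, 160, 87, 126, 158, 127]
340 [177, 178, 179, 178, 140, 119, 128, 143, 145, 144, 134, 84, 120, 157, 146]
```

Call:
step_arm([
  [[0.053,-0.004,0.03],[0,0,0]],
  [[0.053,-0.004,0.05],[0,0,0]],
  [[0.053,-0.004,0.07],[0,0,0]],
  [[0.053,-0.005,0.07],[0,0,0]],
  [[0,0,0],[0,0,0]],
  [[0,0,0],[0,0,0]],
])

```text
time: 3.92
tool_pos: [0.572, 0.1368, 0.3267]
eef_rot: [-0.0, 0.997, -0.077, 0.001]
contact_force: [0.2, -0.3, 0.9]
grip_width: 0.003
gripper_force: 0.0
```

```bash
python3 - <<'E'
from rig import r
s=r.sense();print(s["time"],s["tool_pos"],s["eef_rot"],s["contact_force"])
E
```

```text
3.925 [0.5719591  0.13676284 0.32670558] [-2.44987124e-04  9.96999502e-01 -7.74025183e-02  8.84791952e-04] [ 0.24719691 -0.31767441  0.89579947]
```

Call:
step_arm([
  [[0,-0.002,0.032],[0,0,0]],
  [[0,-0.002,0.02],[0,0,0]],
  [[0,0,0.012],[0,0,0]],
  [[-0.015,0,0.02],[0,0,0]],
  [[-0.015,0,0.02],[0,0,0]],
  [[-0.012,0,0.019],[0,0,0]],
  [[-0.012,0,0.019],[0,0,0]],
  [[0,0,0],[0,0,0]],
])

```text
time: 4.92
tool_pos: [0.5454, 0.1436, 0.253]
eef_rot: [0.0, 0.997, -0.077, -0.001]
contact_force: [0.3, 0.2, 0.2]
grip_width: -0.001
gripper_force: 0.0
```

```bash
python3 - <<'E'
from rig import r
import cv2
c=r.capture("scene");w=r.capture("wrist");s=r.sense();print(s["tool_pos"],s["contact_force"])
import numpy as np
a=cv2.resize(c["img"][140:340,150:330],None,fx=2.5,fy=2.5);b=cv2.resize(w["img"][0:300,120:420],(500,500))
cv2.imwrite("pics/m1.png",cv2.resize(np.hstack([cv2.resize(a,(450,500)),cv2.resize(b,(350,500))]),(800,500))[:,:,::-1])
E
```

```text
[0.54600728 0.14350768 0.25389933] [-0.14510732 -0.06531341  0.58286904]
```

View pics/m1.png

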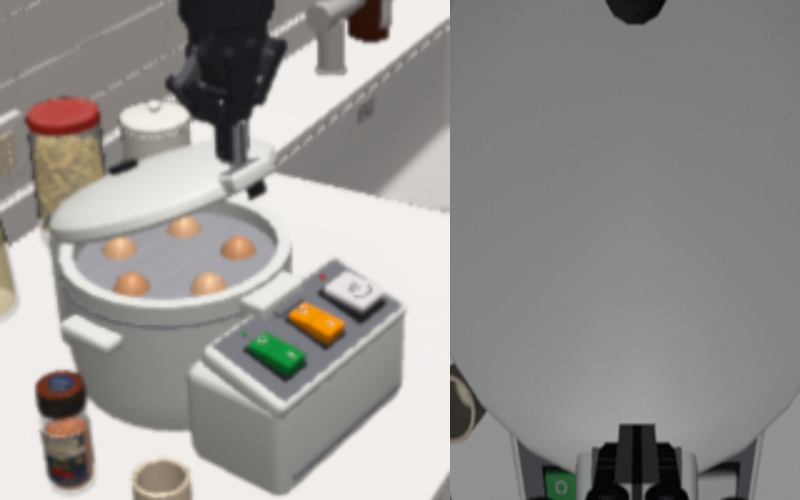

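The lid is following: the fingertips are on the tab's pad and the lid is at about 0.4 rad. Continuing along the arc.

Call:
step_arm([
  [[-0.009,0,0.017],[0,0,0]],
  [[-0.009,0,0.017],[0,0,0]],
  [[-0.009,0,0.021],[0,0,0]],
  [[-0.009,0,0.021],[0,0,0]],
  [[-0.006,0,0.021],[0,0,0]],
  [[-0.006,0,0.021],[0,0,0]],
  [[-0.006,0,0.02],[0,0,0]],
  [[0,0,0],[0,0,0]],
])

```text
time: 6.02
tool_pos: [0.5187, 0.1476, 0.1837]
eef_rot: [0.0, 0.997, -0.077, -0.001]
contact_force: [0.3, -0.3, -0.2]
grip_width: 0.005
gripper_force: 0.0
```

Call:
step_arm([
  [[0,0,0.008],[0,0,0]],
  [[0,0,0.006],[0,0,0]],
  [[0,0,0.004],[0,0,0]],
  [[0,0,0],[0,0,0]],
])

```text
time: 6.52
tool_pos: [0.5195, 0.1476, 0.1753]
eef_rot: [0.0, 0.997, -0.077, -0.0]
contact_force: [-0.7, -0.1, 0.7]
grip_width: -0.001
gripper_force: 0.4
```

Call:
step_arm([
  [[0,0,0.004],[0,0,0]],
  [[0,0,0],[0,0,0]],
])

```text
time: 6.78
tool_pos: [0.5195, 0.1476, 0.1742]
eef_rot: [-0.0, 0.997, -0.077, 0.0]
contact_force: [-1.6, -0.4, 4.0]
grip_width: -0.001
gripper_force: 2.1
```

Call:
step_arm([
  [[0,0,0.004],[0,0,0]],
  [[0,0,0],[0,0,0]],
])

```text
time: 7.02
tool_pos: [0.5195, 0.1477, 0.1731]
eef_rot: [-0.0, 0.997, -0.077, 0.001]
contact_force: [-3.4, -0.3, 8.7]
grip_width: 0.003
gripper_force: 4.3
```

Call:
step_arm([
  [[0,0,0.003],[0,0,0]],
  [[0,0,0],[0,0,0]],
])

```text
time: 7.28
tool_pos: [0.5195, 0.1477, 0.1724]
eef_rot: [-0.0, 0.997, -0.077, 0.001]
contact_force: [-6.0, -1.0, 10.9]
grip_width: 0.001
gripper_force: 5.8
```

Call:
step_arm([
  [[0,0,0.003],[0,0,0]],
  [[0,0,0],[0,0,0]],
])

```text
time: 7.52
tool_pos: [0.5195, 0.1477, 0.1717]
eef_rot: [-0.0, 0.997, -0.077, 0.001]
contact_force: [-7.4, -0.6, 14.4]
grip_width: -0.002
gripper_force: 7.3
```

Call:
step_arm([
  [[-0.003,0,0.003],[0,0,0]],
  [[0,0,0],[0,0,0]],
])

```text
time: 7.78
tool_pos: [0.5193, 0.1478, 0.1712]
eef_rot: [-0.001, 0.997, -0.077, 0.003]
contact_force: [-3.1, -0.9, 15.4]
grip_width: -0.001
gripper_force: 7.6
```

Call:
step_arm([
  [[0,0,0.003],[0,0,0]],
  [[0,0,0],[0,0,0]],
])

```text
time: 8.02
tool_pos: [0.5193, 0.1478, 0.1704]
eef_rot: [-0.001, 0.997, -0.077, 0.003]
contact_force: [-4.2, -1.8, 17.6]
grip_width: 0.006
gripper_force: 9.2
```

Call:
step_arm([
  [[0,0,0.003],[0,0,0]],
  [[0,0,0],[0,0,0]],
  [[0,0,-0.04],[0,0,0]],
  [[0,0,-0.08],[0,0,0]],
  [[0,0,0],[0,0,0]],
  [[0,0,0],[0,0,0]],
])

```text
time: 8.78
tool_pos: [0.518, 0.1478, 0.2235]
eef_rot: [0.0, 0.997, -0.077, -0.0]
contact_force: [0.3, 0.8, -0.9]
grip_width: 0.0
gripper_force: 0.0
```

```bash
python3 - <<'E'
from rig import r
from h import *
c=r.capture("scene");w=r.capture("wrist");s=r.sense();print(s["time"],s["tool_pos"],s["contact_force"])
for n,m in(("g",G),("o",O)):print(n,blob(c,*m,(225,240,320,330))[0])
a=c["img"][140:340,150:330]
cv2.imwrite("pics/m2.png",np.hstack([cv2.resize(a,(450,500)),cv2.resize(w["img"][0:350,140:420],(350,500))])[:,:,::-1])
print("pad shut expected scene px",proj(c,[.518,.147,.172]),"hinge",proj(c,[.727,.114,.153]))
E
```

```text
8.875 [0.51755085 0.14769949 0.22248991] [-0.06286601  0.36124612 -1.04780484]
g [260.65919283 281.11659193]
o [276.41666667 268.47777778]
pad shut expected scene px [[254.03079082 241.50340744]] hinge [[185.5421172  221.85973298]]
```

View pics/m2.png

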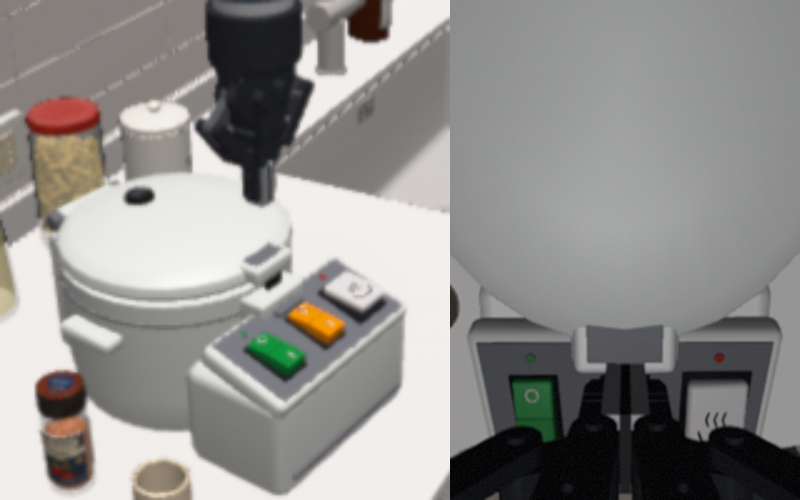

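The lid looks shut: the pad is at scene px (257,243), expected (254,241.5), and the console has not moved. Checking the height by triangulation.

```bash
python3 - <<'E'
from rig import r
from h import *
c=r.capture("scene");w=r.capture("wrist")
def pad(c,seed,lo,hi):
    g=cv2.cvtColor(c["img"],cv2.COLOR_RGB2GRAY);x,y=seed;print(g[y-8:y+9:2,x-12:x+13:3].tolist())
    b=cv2.GaussianBlur(g,(3,3),0);m=cv2.inRange(b,int(b[y,x])-12,int(b[y,x])+12);k=np.zeros_like(m);k[y-hi:y+hi,x-lo:x+lo]=m[y-hi:y+hi,x-lo:x+lo]
    n,l,st,ce=cv2.connectedComponentsWithStats(k);i=l[y,x];return ce[i],st[i]
a,sa=pad(c,(256,242),14,9);b,sb=pad(w,(280,240),40,20);print(a,sa,b,sb,tri((c,a),(w,b)))
for z in(.165,.172,.18,.19):
  print(z,onz(c,a,z),onz(w,b,z),np.linalg.norm(onz(w,(sb[0],b[1]),z)-onz(w,(sb[0]+sb[2],b[1]),z)))
E
```

```text
[[237, 237, 237, 237, 237, 233, 230, 181, 239], [238, 237, 238, 238, 231, 227, 227, 163, 239], [239, 238, 238, 235, 153, 166, 213, 161, 239], [239, 239, 236, 167, 122, 123, 213, 223, 239], [239, 234, 153, 123, 123, 178, 225, 165, 239], [240, 200, 125, 123, 179, 225, 165, 130, 239], [240, 224, 210, 210, 225, 165, 133, 127, 239], [240, 180, 199, 225, 167, 136, 105, 147, 239], [201, 167, 132, 163, 138, 77, 110, 233, 236]]
[[86, 87, 86, 85, 86, 86, 86, 84, 86], [87, 85, 86, 87, 84, 86, 86, 87, 87], [86, 86, 87, 87, 84, 85, 85, 86, 86], [86, 88, 86, 86, 86, 87, 84, 86, 85], [87, 88, 87, 85, 86, 86, 87, 87, 83], [86, 88, 85, 87, 87, 85, 85, 85, 83], [86, 87, 85, 86, 83, 84, 86, 84, 86], [84, 87, 87, 85, 84, 86, 84, 85, 86], [85, 86, 88, 87, 84, 85, 85, 86, 85]]
[254.6875 241.625 ] [250 239  10   6  32] [279.3412754  241.00350385] [ 250  228   60   31 1427] (array([0.51641524, 0.14737075, 0.17223952]), np.float64(0.0002290284936044859))
0.165 [0.52258044 0.13663179 0.165     ] [0.51410812 0.14790556 0.165     ] 0.037049230148275054
0.172 [0.51649521 0.14680679 0.172     ] [0.5165243  0.14752088 0.172     ] 0.03575479421180903
0.18 [0.50954065 0.15843537 0.18      ] [0.51928565 0.14708125 0.18      ] 0.03427543885584784
0.19 [0.50084746 0.17297109 0.19      ] [0.52273734 0.14653171 0.19      ] 0.03242624466089633
```

The pad is at z 0.172, so the lid is shut and caught. Next I go to the green rocker, tilting the tool to the panel's normal.

Call:
step_arm([
  [[-0.081,-0.055,0],[0,0,0]],
  [[-0.081,-0.055,0],[0,0,0]],
  [[0,0,0],[0,1,0]],
  [[0,0,0],[0,1,0]],
  [[0,0,0],[0,0,0]],
])

```text
time: 9.6
tool_pos: [0.4444, 0.2151, 0.2231]
eef_rot: [0.012, 0.986, -0.075, 0.148]
contact_force: [-0.4, 0.9, -0.5]
grip_width: -0.0
gripper_force: 0.0
```

```bash
cat > to.py <<'E'
import sys
from rig import r
from h import *
from scipy.spatial.transform import Rotation as Ro
s=r.sense();q=s["eef_rot"];M=Ro.from_quat([q[1],q[2],q[3],q[0]]).as_matrix()
def go(X):return (M.T@(np.array(X)-s["tool_pos"])/.5).round(4)
E
python3 - <<'E'
from to import *
print(s["time"],s["tool_pos"],M.round(3).tolist(),s["contact_force"])
n=np.array([-.292,.047,.955]);P=np.array([.4546,.2132,.1236]);Pk=None
for d in(.03,.008,0):print(d,go(P+d*n))
w=r.capture("wrist");cv2.imwrite("pics/w3.png",w["img"][:,:,::-1]);print(proj(w,P),blob(w,*G,(100,50,400,350)),blob(w,*O,(100,50,450,350)))
E
```

```text
9.6 [0.44437036 0.21514604 0.22313019] [[0.945, -0.151, 0.291], [-0.144, -0.989, -0.045], [0.294, 0.001, -0.956]] [-0.36996541  0.87993671 -0.46216498]
0.03 [-0.0388  0.0005  0.1364]
0.008 [-0.0387  0.0006  0.1804]
0 [-0.0387  0.0007  0.1964]
[[279.50474117 243.809473  ]] (array([280.00391937, 222.37234043]), array([ 264,  192,   34,   60, 1786], dtype=int32)) (array([356.04997061, 222.59141681]), array([ 340,  192,   33,   60, 1701], dtype=int32))
```

View pics/w3.png

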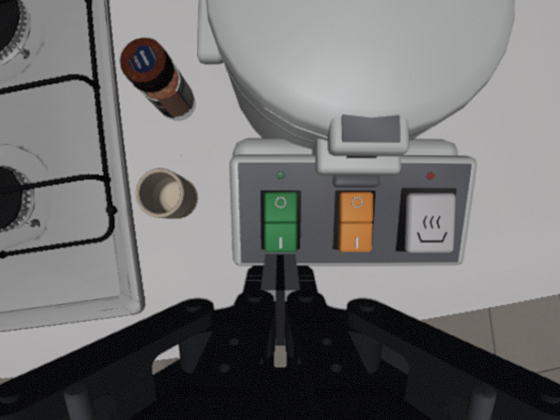

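The wrist view shows green's near half (line) centred at (281,238), ahead of the fingers. My press point projects to (279,244), 14.5 mm in front of the pivot as given. Going down.

Call:
step_arm([
  [[-0.039,0,0.04],[0,0,0]],
  [[0,0.0005,0.05],[0,0,0]],
  [[0,0,0.05],[0,0,0]],
  [[0,0,0.036],[0,0,0]],
  [[0,0,0],[0,0,0]],
])

```text
time: 10.28
tool_pos: [0.4537, 0.2125, 0.1328]
eef_rot: [0.012, 0.986, -0.077, 0.147]
contact_force: [0.4, 0.2, 0.3]
grip_width: -0.0
gripper_force: 0.0
```

Call:
step_arm([
  [[0,0,0.006],[0,0,0]],
  [[0,0,0.006],[0,0,0]],
  [[0,0,0],[0,0,0]],
])

```text
time: 10.65
tool_pos: [0.4556, 0.2133, 0.1297]
eef_rot: [0.011, 0.986, -0.076, 0.15]
contact_force: [-1.3, 0.3, 2.0]
grip_width: 0.002
gripper_force: 1.3
```

Call:
step_arm([
  [[0,0,0.005],[0,0,0]],
  [[0,0,0],[0,0,0]],
])

```text
time: 10.9
tool_pos: [0.4554, 0.2134, 0.1267]
eef_rot: [0.011, 0.986, -0.076, 0.149]
contact_force: [-5.8, 1.6, 5.0]
grip_width: -0.0
gripper_force: 3.4
```

Call:
step_arm([
  [[0,0,0.004],[0,0,0]],
  [[0,0,0],[0,0,0]],
])

```text
time: 11.15
tool_pos: [0.4556, 0.2135, 0.1265]
eef_rot: [0.011, 0.986, -0.076, 0.149]
contact_force: [-13.4, -0.1, 11.7]
grip_width: 0.002
gripper_force: 8.9
```

Call:
step_arm([
  [[0,0,0.004],[0,0,0]],
  [[0,0,0],[0,0,0]],
])

```text
time: 11.4
tool_pos: [0.4558, 0.2135, 0.1262]
eef_rot: [0.01, 0.986, -0.076, 0.149]
contact_force: [-22.4, -2.4, 21.5]
grip_width: -0.001
gripper_force: 14.7
```

Call:
step_arm([
  [[0,0,-0.04],[0,0,0]],
  [[0,0,-0.08],[0,0,0]],
  [[0,0,-0.08],[0,0,0]],
  [[0,0,0],[0,0,0]],
])

```text
time: 11.9
tool_pos: [0.4288, 0.2181, 0.2224]
eef_rot: [0.009, 0.985, -0.076, 0.152]
contact_force: [-0.9, -0.1, -1.2]
grip_width: -0.002
gripper_force: 0.0
```

```bash
python3 - <<'E'
from to import *
w=r.capture("wrist");c=r.capture("scene");print(s["time"],s["tool_pos"],s["contact_force"])
for m in(G,O):print(blob(w,*m,(100,50,450,350)),blob(c,*m,(225,240,320,330)))
cv2.imwrite("pics/w4.png",np.hstack([cv2.resize(w["img"][120:280,200:500],(480,256),interpolation=2),cv2.resize(c["img"][235:335,225:325],(256,256),interpolation=2)])[:,:,::-1])
E
```

```text
11.9 [0.42881877 0.2180663  0.2224405 ] [-0.90554989 -0.0763511  -1.18112987]
(array([281.27097164, 201.95594448]), array([ 265,  173,   34,   57, 1657], dtype=int32)) (array([260.        , 280.73478261]), array([250, 271,  22,  20, 230], dtype=int32))
(array([357.31628454, 201.45091123]), array([ 341,  171,   33,   60, 1701], dtype=int32)) (array([276.41666667, 268.47777778]), array([266, 261,  22,  16, 180], dtype=int32))
```

View pics/w4.png

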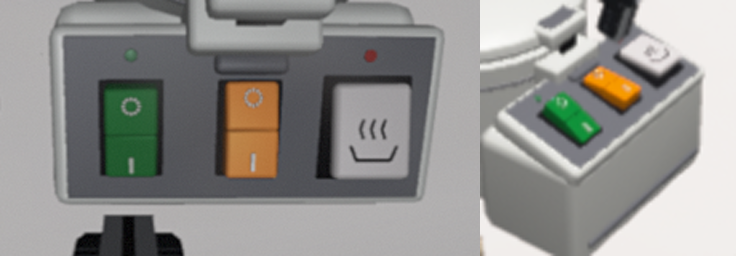

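The picture shows green switched over (far half up, near half down) and orange unchanged, with the console in place. The key is centred at wrist px (431,202), its near edge at row 231.

```bash
python3 - <<'E'
from to import *
w=r.capture("wrist");n=np.array([-.292,.047,.955])
for z in(.125,.13,.135):print(z,onz(w,(431,213.5),z))
P=onz(w,(431,213.5),.131);print(P,(P-[.4604,.1567,.126])@[.987,-.159,0],(P-[.4604,.1567,.126])@[.159,.987,0])
for d in(.06,.008,0):print(d,go(P+d*n))
E
```

```text
0.125 [0.44340589 0.10190377 0.125     ]
0.13 [0.44351575 0.10414244 0.13      ]
0.135 [0.44362561 0.10638112 0.135     ]
[0.44353772 0.10459018 0.131     ] -0.008357608882507434 -0.054113495211709606
0.06 [0.0107 0.2179 0.0654]
0.008 [0.0106 0.2181 0.1694]
0 [0.0106 0.2182 0.1854]
```

Call:
step_arm([
  [[0.005,0.11,0],[0,0,0]],
  [[0.006,0.11,0.02],[0,0,0]],
  [[0,0,0.06],[0,0,0]],
  [[0,0,0.05],[0,0,0]],
  [[0,0,0.03],[0,0,0]],
  [[0,0,0],[0,0,0]],
])

```text
time: 12.8
tool_pos: [0.439, 0.1039, 0.141]
eef_rot: [0.012, 0.986, -0.076, 0.147]
contact_force: [-0.7, 0.7, 0.2]
grip_width: 0.0
gripper_force: 0.0
```

Call:
step_arm([
  [[0,0,0.006],[0,0,0]],
  [[0,0,0.006],[0,0,0]],
  [[0,0,0],[0,0,0]],
])

```text
time: 13.18
tool_pos: [0.4415, 0.104, 0.1378]
eef_rot: [0.011, 0.986, -0.076, 0.149]
contact_force: [0.1, 0.7, 1.0]
grip_width: 0.003
gripper_force: 0.0
```

Call:
step_arm([
  [[0,0,0.006],[0,0,0]],
  [[0,0,0],[0,0,0]],
])

```text
time: 13.42
tool_pos: [0.4423, 0.1037, 0.1344]
eef_rot: [0.012, 0.986, -0.076, 0.149]
contact_force: [-0.4, -1.0, 0.1]
grip_width: 0.003
gripper_force: 0.0
```

Call:
step_arm([
  [[0,0,0.004],[0,0,0]],
  [[0,0,0],[0,0,0]],
])

```text
time: 13.68
tool_pos: [0.4429, 0.1036, 0.1327]
eef_rot: [0.012, 0.986, -0.076, 0.149]
contact_force: [0.1, 0.5, -0.1]
grip_width: 0.002
gripper_force: 0.0
```

Call:
step_arm([
  [[0,0,0.006],[0,0,0]],
  [[0,0,0],[0,0,0]],
])

```text
time: 13.92
tool_pos: [0.4437, 0.1034, 0.1293]
eef_rot: [0.012, 0.986, -0.076, 0.149]
contact_force: [0.1, 0.1, 0.2]
grip_width: 0.0
gripper_force: 0.0
```

Call:
step_arm([
  [[0,0,0.005],[0,0,0]],
  [[0,0,0],[0,0,0]],
])

```text
time: 14.18
tool_pos: [0.4445, 0.1033, 0.1274]
eef_rot: [0.012, 0.986, -0.076, 0.149]
contact_force: [0.8, -0.5, -0.4]
grip_width: 0.003
gripper_force: 0.0
```

Call:
step_arm([
  [[0,0,0.004],[0,0,0]],
  [[0,0,0],[0,0,0]],
])

```text
time: 14.42
tool_pos: [0.4448, 0.1034, 0.127]
eef_rot: [0.011, 0.986, -0.076, 0.149]
contact_force: [-8.5, -0.9, 9.3]
grip_width: 0.002
gripper_force: 5.2
```

Call:
step_arm([
  [[0,0,0.004],[0,0,0]],
  [[0,0,0],[0,0,0]],
])

```text
time: 14.68
tool_pos: [0.4449, 0.1034, 0.1268]
eef_rot: [0.011, 0.986, -0.076, 0.149]
contact_force: [-17.3, -0.9, 17.8]
grip_width: 0.001
gripper_force: 11.0
```

Call:
step_arm([
  [[0,0,0.003],[0,0,0]],
  [[0,0,0],[0,0,0]],
])

```text
time: 14.92
tool_pos: [0.445, 0.1034, 0.1266]
eef_rot: [0.011, 0.986, -0.076, 0.149]
contact_force: [-23.3, -0.9, 24.9]
grip_width: 0.001
gripper_force: 15.3
```

Call:
step_arm([
  [[0,0,-0.04],[0,0,0]],
  [[0,0,-0.08],[0,0,0]],
  [[0,0,-0.08],[0,0,0]],
  [[0,-0.11,0],[0,0,0]],
  [[0,-0.11,0],[0,0,0]],
  [[0,0,0],[0,0,0]],
])

```text
time: 15.68
tool_pos: [0.4334, 0.2194, 0.2164]
eef_rot: [0.012, 0.986, -0.074, 0.148]
contact_force: [-0.0, -0.6, -0.2]
grip_width: -0.0
gripper_force: 0.0
```

```bash
python3 - <<'E'
from to import *
w=r.capture("wrist");c=r.capture("scene");print(s["time"],s["tool_pos"],s["contact_force"])
for m in(G,O):print(blob(w,*m,(100,50,450,350)),blob(c,*m,(225,240,320,330)))
cv2.imwrite("pics/w5.png",np.hstack([cv2.resize(w["img"][120:280,200:500],(480,256),interpolation=2),cv2.resize(c["img"][235:335,225:325],(256,256),interpolation=2)])[:,:,::-1])
E
```

```text
15.675 [0.43340665 0.21935576 0.21635279] [-0.00589863 -0.64661828 -0.15849438]
(array([283.5960534 , 206.44921648]), array([ 267,  176,   35,   59, 1723], dtype=int32)) (array([260.03030303, 280.75757576]), array([250, 271,  22,  20, 231], dtype=int32))
(array([361.54407636, 205.89781022]), array([ 345,  175,   34,   61, 1781], dtype=int32)) (array([276.44198895, 268.48066298]), array([266, 261,  22,  16, 181], dtype=int32))
```

View pics/w5.png

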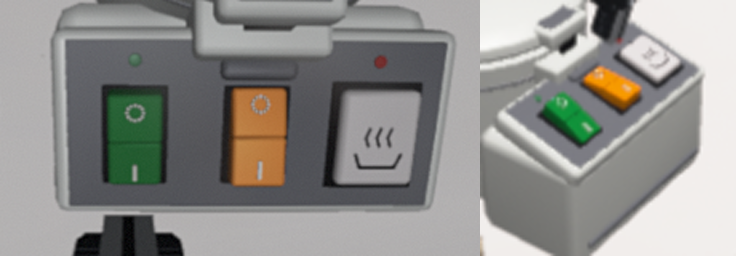

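The key now lies flush in its well, with its side face no longer seen; green is on, orange off, the lid shut and nothing shifted. Taking the arm clear.

Call:
step_arm([
  [[0,0,-0.1],[0,0,0]],
  [[0,0,-0.1],[0,0,0]],
  [[0,0,-0.1],[0,-1,0]],
  [[0,0.1,0],[0,-1,0]],
  [[0,0.1,0],[0,0,0]],
  [[0,0.1,0],[0,0,0]],
  [[0,0.1,0],[0,0,0]],
  [[0,0,0],[0,0,0]],
])

```text
time: 16.77
tool_pos: [0.3584, 0.0219, 0.3618]
eef_rot: [0.0, 0.997, -0.081, 0.001]
contact_force: [0.4, -0.4, 0.7]
grip_width: -0.002
gripper_force: 0.0
```

Call:
step_arm([
  [[0,0.1,0],[0,0,0]],
  [[0,0.1,0],[0,0,0]],
  [[0,0.1,0],[0,0,0]],
  [[0,0,0],[0,0,0]],
  [[0,0,0],[0,0,0]],
  [[0,0,0],[0,0,0]],
])

```text
time: 17.52
tool_pos: [0.3365, -0.1216, 0.3613]
eef_rot: [-0.0, 0.997, -0.076, 0.0]
contact_force: [-0.4, 0.4, 1.4]
grip_width: -0.003
gripper_force: 0.0
```

```bash
python3 - <<'E'
from to import *
c=r.capture("scene");t=r.capture("top");print(s["time"],s["tool_pos"],s["contact_force"])
for m in(G,O):print(blob(c,*m,(225,240,320,330))[0],blob(t,*m,(175,215,245,255))[0])
o=cv2.imread("pics/scene0.png")[:,:,::-1]
cv2.imwrite("pics/f.png",np.hstack([cv2.resize(i[165:335,155:325],(400,400),interpolation=2) for i in(o,c["img"])])[:,:,::-1])
E
```

```text
17.525 [ 0.33646639 -0.12155868  0.36132811] [-0.39349529  0.41955462  1.41868657]
[260.03030303 280.75757576] [189.23404255 231.58510638]
[276.41666667 268.47777778] [205.77083333 234.57291667]
```

View pics/f.png

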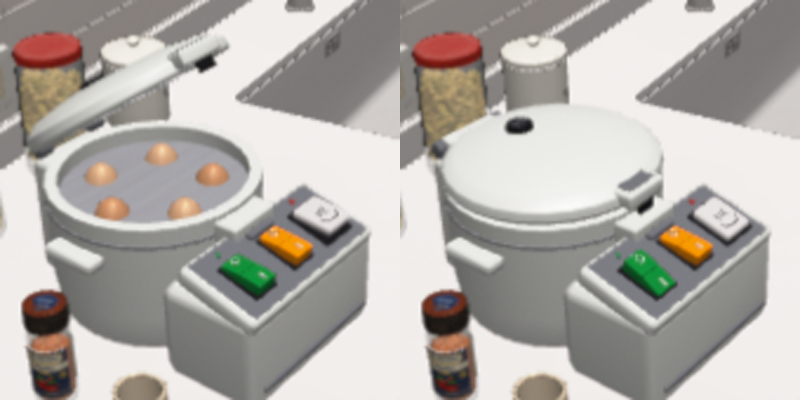

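Before and after, side by side: the lid is shut, green is on, the key is down, orange is off and nothing has moved.

```bash
python3 -c "
from rig import r
print(r.hand_in())"
```

```text
the job is handed in; nothing more can be done
None
```

Job handed in at about 17.5 s: the lid is caught shut, the green rocker is on and the cook key is down. Orange is still off, the cooker did not move, and the arm is clear.

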